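Seat the cartridge and start the analyser

ROBOT

A 6-joint arm with a two-finger parallel gripper is mounted at the origin on the work surface. World frame = base frame: x ahead of the robot, y to its left, z up, the work surface at z = 0. Lengths are in mm, angles in rad, forces in N, time in s.
With the tool pointing down it reaches from about 325 to 850 mm from the base axis. Payload 15.5 kg.
Tool frame: the origin (TCP) lies midway between the tips of the shut fingers; the grasp point (between the pads) lies 19 mm behind it; z points along the fingers, y is the line along which they close (so a half turn about z gives the same grasp; the last joint's range is limited). The gripper opens to 91 mm and grips with 3 to 60 N. Pads are 32 mm wide; open, the fingers measure 118 mm over their backs; the gripper's body (76 mm by 178 mm) begins 60 mm behind the grasp point.
Start: joints at [-1.236, 0.494, 1.345, -0, 1.302, -0.096], TCP at [260.432, -568.156, 213.915] pointing down, gripper open.
Joint ranges: [-2.91, 2.91], [-0.82, 2.16], [0.22, 2.67], [-1.22, 4.37], [0.12, 2.79], [-3.08, 3.08]. Speed limits (rad/s): [1.89, 1.89, 2.57, 3.01, 3.01, 3.01].

INTERFACE

Orientations are given as a unit quaternion [w, x, y, z].
In Python, from plant import read_state, grab_frame, job_done gives the robot as it stands. The module is installed in compiled form; this text tells all that it offers.
- The arm moves only by the shell command python3 -m crank 'ROWS' [FORCE]. ROWS is a JSON object of lists of equal length, an entry for each row: "gripper": the closure, from 0 (fully open) to 1 (shut); "delta_pos": the shift along the world's x, y, z in cm, a list of three; "roll": the turn about the world's z in rad. A call has 1 to 20 rows; each row is the pose to reach, as a shift and turn from the pose commanded when the call began; what a row does not reach only later rows make up. A row lasts 1/8 s, in which the tool goes at most 62.5 mm and 10.7 degrees, less where a joint would pass 70% of its speed; a pose out of reach is approached as far as the arm can. A call with a gripper value outside its range is refused whole. The fingers move at their own pace and stop on an object; FORCE is the grip in N (left out, the last holds). Time passes only in rows, so rows that repeat a pose let the fingers close. It gives the time, the measured TCP pose, the force, the opening and the grip force at its end, in the units of the state.
- read_state(): the state, without advancing time (a new reading comes with each control period).
- grab_frame(name): name is "scene" or "top" or "wrist"; returns a dict with "color" (384x512x3 uint8, red, green, blue), "K" (3x3 intrinsics, pixels), "k1" (the pictures are not rectified: a ray, as slopes to the right and down, at radius r is drawn at 1 + k1 r^2 times it, then the intrinsics apply), "R" (3x3) and "t" (3): a world point X has camera coordinates R X + t. Camera axes: x right, y down, z forward; pixel columns grow to the right and rows downward; lengths in mm; the calibration is good to about 2 mm. A picture is of the moment at which its call begins. There is no depth.
- job_done(): hands the job in; it is judged then, once.
The state is a dict: "time": time; "joints": joint angles; "qd": joint speeds; "joint_torque": joint torques, N m; "ee_pos": TCP position; "ee_rot": TCP orientation; "wrist_force": force on the tool from outside, world axes, zero at the start; "wrist_torque": the same for the moment, N m; "grip_width": finger opening in mm; "grasp_force": force on a finger pad.
Only numpy, scipy, OpenCV 4.12 (cv2) and the standard library are available. Lean on these libraries where they do the work, as an engineer would, in place of code of your own. Each camera call takes 0.05 s, during which the arm holds its last target. There are 200 camera calls.

TASK

Start a test on the bench analyser: with the fingertips, gently push the cartridge along its channel until it is fully home against the reader block, without picking it up. Then lightly press the long bar-shaped start key all the way down and let it come back up. Leave the other keys and the things standing around alone.

Things in the scene. Friction and masses are not known exactly. Their poses are not given: they have to be found in the camera images.
- analyser: White low bench analyser, fixed, 260 mm deep (x) by 300 mm wide (y). Origin: centre of its underside, on the bench; x points to its rear (away from the robot, turned up to 0.3 rad), y to its left, z up. Along its front runs an open-topped channel; behind that a flat key deck 60 mm above the bench, x -60 to 95 mm, then a display hump 95 mm above the bench, x 95 to 130 mm.
- channel_home (a point): Point on the channel floor under the origin of a fully home cartridge: analyser frame x -87.5, y 55, z 45 mm; axes as the analyser's. The channel runs along y, 55 mm wide, with a lip 12 mm high and 15 mm thick in front and the 15 mm step of the key deck behind. A rigid grey reader block (100 mm above the bench) closes its left end, 45 mm to +y of this point; its right end, 205 mm to -y, is open.
- cartridge: White box-shaped cartridge lying loose in the channel, 50 mm (x) by 90 mm (y, along the channel) by 36 mm high, 0.1 to 0.21 kg, 2.5 mm of play to each side. Origin: centre of its underside; axes as the analyser's. It starts 45 to 95 mm short of the reader block; fully home, its left (+y) end touches the block. Its top is 81 mm above the bench. Sliding it takes about 1 to 3 N.
- cartridge_tail (a point): Centre of the cartridge's right-hand end face (-y, away from the reader block), 18 mm above the channel floor, 63 mm above the bench. Pushing it towards +y sends the cartridge home. The channel is empty on this side.
- start_key_base: Flat white bezel of the start key on the key deck, 56 by 26 mm, 2 mm thick; origin: centre of its underside. The four keys stand in one row along the analyser's y, at its x = 0, y = -90, -30, 30 and 90 mm; which key has which place changes.
- start_key_top (a point): The start key: the long bar-shaped key, 50 mm (x) by 20 mm (y), grey plastic, 9 mm thick, standing 12 mm above the deck (top face 72 mm above the bench); this point is the centre of its top face. z up; x and y as the analyser's.
- start_key (a joint): Travel of the start key in metres: 0 is up, 0.006 fully down. Sprung: it starts to move at about 2 N and is fully down at about 5 N, and springs back when let go. It counts as pressed beyond 0.004.
- round_key_a_top (a point): One of two alike round keys, 26 mm across, grey plastic, 9 mm thick, standing 12 mm above the deck (top face 72 mm above the bench); this point is the centre of its top face. z up; x and y as the analyser's.
- round_key_a (a joint): Travel of the first round key in metres: 0 is up, 0.006 fully down. Sprung: it starts to move at about 2 N and is fully down at about 5 N, and springs back when let go. To be left alone.
- round_key_b_top (a point): The other of the two alike round keys, 26 mm across, grey plastic, 9 mm thick, standing 12 mm above the deck (top face 72 mm above the bench); this point is the centre of its top face. z up; x and y as the analyser's.
- round_key_b (a joint): Travel of the second round key in metres: 0 is up, 0.006 fully down. Sprung: it starts to move at about 2 N and is fully down at about 5 N, and springs back when let go. To be left alone.
- square_key_top (a point): The square key, 24 by 24 mm, grey plastic, 9 mm thick, standing 12 mm above the deck (top face 72 mm above the bench); this point is the centre of its top face. z up; x and y as the analyser's.
- square_key (a joint): Travel of the square key in metres: 0 is up, 0.006 fully down. Sprung: it starts to move at about 2 N and is fully down at about 5 N, and springs back when let go. To be left alone.
- vial: Small amber glass vial with a white cap, 20 mm across, 28 mm high, standing loose on the key deck behind the keys (x about 62 mm in the analyser's frame). Origin: centre of its underside. To be left alone.
- jar: Pale specimen jar with a paper label and a white lid, 60 mm across, 70 mm high, loose on the bench to the left of the analyser. Origin: centre of its underside. To be left alone.
- bottle: Amber reagent bottle with a white cap, 48 mm across, 100 mm high, loose on the bench to the right of the analyser. Origin: centre of its underside. To be left alone.
- slide_box: Blue slide box, 85 by 60 by 32 mm high, loose on the bench to the right of the analyser, near its front. Origin: centre of its underside. To be left alone.
There are look-alikes about, which are no part of the job. What is shaped like the cartridge but purple or yellow is not meant.

How it is judged:
By the outcome, as a careful person would: the job done as asked, in the order asked, and still so for the second after the job is handed in, with the robot touching nothing.
It also fails if it takes over 48 s, if anything falls off the work surface, if the arm or the gripper's body presses on something with over 40 N, if the wrist force passes 120 N, or if a joint passes its speed limit or range.

## Working session

There is one attempt and no reset: what is moved stays moved. The work goes in short steps, Python scripts to look and compute and a shell command to move; the robot and the scene stay as the last step left them, time stands still between calls to the robot, and variables do not carry over. Pictures are saved under pics/ and viewed, at most 10 in all, crops included, and the job is handed in when it is done.

```bash
mkdir -p pics
cat > h.py <<'E'
import numpy as np, cv2, pickle
from plant import read_state, grab_frame, job_done
def ray(f,uv):
    K=np.array(f["K"]);R=np.array(f["R"]);t=np.array(f["t"]);k=f["k1"]
    d=np.linalg.inv(K)@[uv[0],uv[1],1]; d=d[:2]; s=d.copy()
    for _ in range(20): s=d/(1+k*(s@s))
    return -R.T@t, R.T@np.array([s[0],s[1],1])
def atz(f,uv,z):
    c,d=ray(f,uv); return c+d*(z-c[2])/d[2]
def tri(obs):
    A=0;b=0
    for f,uv in obs:
        c,d=ray(f,uv);d=d/np.linalg.norm(d);P=np.eye(3)-np.outer(d,d);A=A+P;b=b+P@c
    return np.linalg.solve(A,b)
def proj(f,X):
    p=np.array(f["R"])@X+np.array(f["t"]);s=p[:2]/p[2];s=s*(1+f["k1"]*(s@s));K=np.array(f["K"])
    return K[:2,:2]@s+K[:2,2]
def save(f,n,crop=None,sc=1):
    im=f["color"][:,:,::-1]
    if crop: x0,y0,x1,y1=crop; im=im[y0:y1,x0:x1]
    cv2.imwrite(f"pics/{n}.png",cv2.resize(im,None,fx=sc,fy=sc,interpolation=cv2.INTER_CUBIC))
E
python3 - <<'E'
from h import *
for n in("scene","top"):
    f=grab_frame(n);pickle.dump(f,open(n+".pkl","wb"));save(f,n+"0",sc=1.5)
    print(n,-np.array(f["R"]).T@f["t"])
s=read_state();print(s["time"],s["ee_pos"],s["ee_rot"],s["grip_width"])
E
```

```text
scene [1014.40249408  556.81779399  901.91307734]
top [454.83978867  24.96282107 867.782692  ]
0.1 [ 260.32729493 -567.82198595  213.38850519] [-5.50794589e-04  9.76995068e-01  2.13261178e-01 -6.27449310e-05] 91.33253020811044
```

View pics/scene0.png

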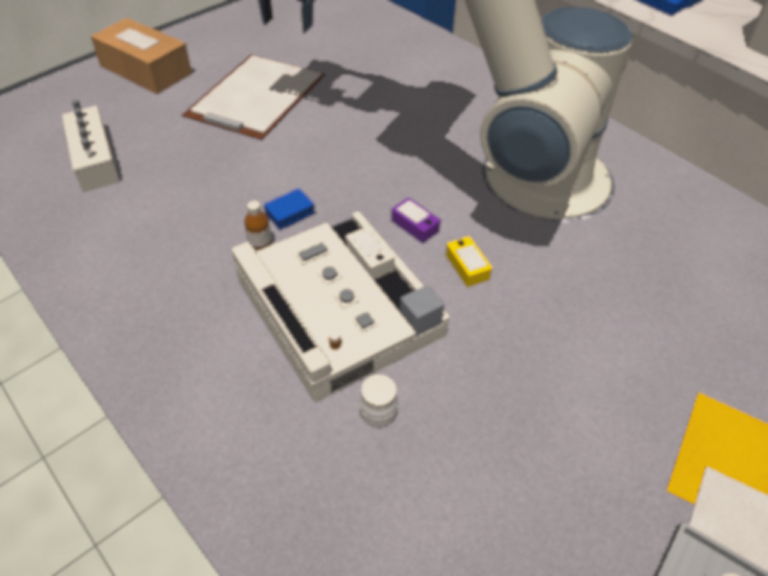

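View pics/top0.png

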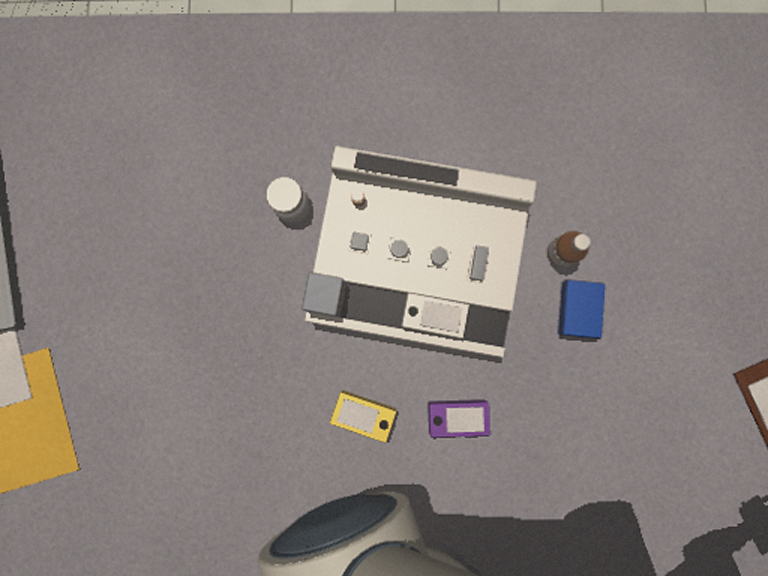

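Scene view: the white analyser has the start bar at about (313,251) and the white cartridge at (370,250). Top view: the bar is at (479,263), the round keys at (399,248) and (439,257), the square key at (359,241), and the white cartridge at (436,315). The yellow (364,416) and purple (459,419) boxes outside the channel are look-alikes. The white cartridge in the channel and the elongated key fit the description. I'll confirm both in an enlarged crop.

Run:
```python
from h import *
f=pickle.load(open("top.pkl","rb"));g=pickle.load(open("scene.pkl","rb"))
a=cv2.resize(f["color"][95:245,200:365],None,fx=4,fy=4,interpolation=cv2.INTER_CUBIC)
cv2.imwrite("pics/c1.png",a[:,:,::-1])
b=cv2.resize(g["color"][130:265,150:305],None,fx=4,fy=4,interpolation=cv2.INTER_CUBIC)
cv2.imwrite("pics/c2.png",b[:,:,::-1])
```

```text
(no output)
```

View pics/c1.png

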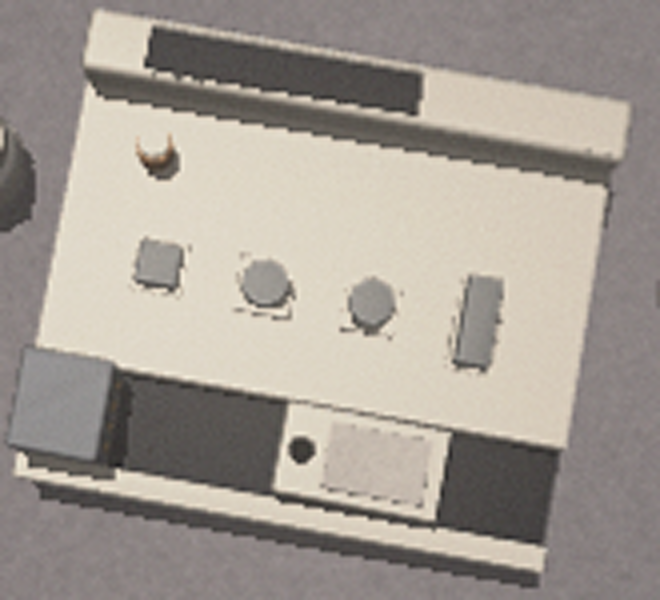

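View pics/c2.png

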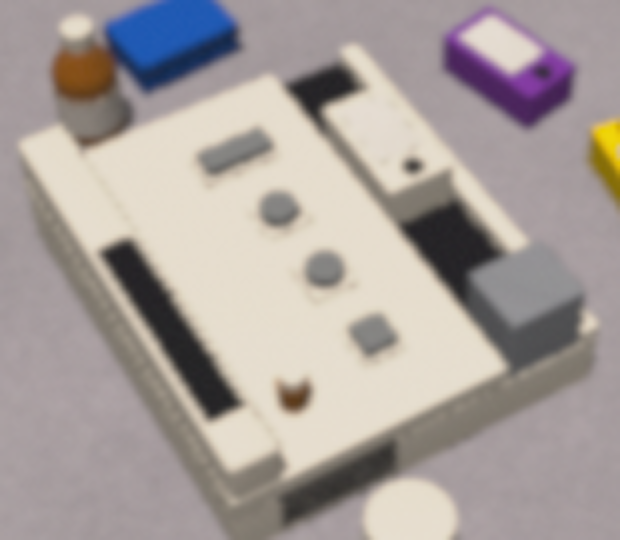

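The crops confirm it. The bar key's centre is at c1 (479,321) / c2 (235,152). The cartridge's top corners in c1 are (290,403), (449,431), (437,520) and (274,492), with its tail towards the open right end. The reader block is at the left.

Run:
```python
from h import *
f=pickle.load(open("top.pkl","rb"));g=pickle.load(open("scene.pkl","rb"))
T=lambda x,y:(200+(x+.5)/4-.5,95+(y+.5)/4-.5)
S=lambda x,y:(150+(x+.5)/4-.5,130+(y+.5)/4-.5)
P={}
for n,a,b in [("bar",(479,321),(235,152)),("r2",(372,303),(279,207)),("r1",(267,283),(325,268)),("sq",(160,262),(373,332)),
  ("tailfront",(437,520),(372,86)),("tailrear",(449,431),(322,108)),("headfront",(274,492),(450,171)),("headrear",(290,403),(397,195)),
  ("blockfrontright",(105,460),(545,240)),("hump",(97,11),(232,465))]:
    P[n]=tri([(f,T(*a)),(g,S(*b))]);print(n,P[n].round(1))
z=lambda n,a,h:print(n,"@z",atz(f,T(*a),h).round(1))
for n,a,h in [("bar",(479,321),72),("r2",(372,303),72),("r1",(267,283),72),("sq",(160,262),72)]: z(n,a,h)
C=[atz(f,T(*p),81) for p in [(437,520),(449,431),(290,403),(274,492)]]
print(np.array(C).round(1),np.mean(C,0).round(1))
d=P["bar"]-P["sq"];yaw=np.arctan2(d[0],-d[1]);print("yaw keys",yaw)
ks=[atz(f,T(*p),72) for p in [(479,321),(372,303),(267,283),(160,262)]];d=ks[3]-ks[0];print("yaw top",np.arctan2(-d[0],d[1]),np.linalg.norm(d))
c=np.mean(ks,0);yw=np.arctan2(-d[0],d[1]);Rz=np.array([[np.cos(yw),-np.sin(yw)],[np.sin(yw),np.cos(yw)]])
w=lambda x,y:(c[:2]+Rz@[x,y]).round(1)
print("origin",c.round(1),"home",w(-87.5,55),"start",w(0,-90),"chan right end",w(-87.5,-150),"tail home",w(-87.5,10))
print("cart in analyser", (Rz.T@(np.mean(C,0)[:2]-c[:2])).round(1))
```

```text
bar [ 565.1 -102.6   70.2]
r2 [574.9 -43.6  71.9]
r1 [585.8  14.6  71.4]
sq [597.3  73.7  72.9]
tailfront [458.3 -80.   78.7]
tailrear [503.8 -83.7  85.2]
headfront [471.7   9.6  75.7]
headrear [517.4   3.5  81. ]
blockfrontright [484.9 102.7  98.1]
hump [730.8 107.3  99. ]
bar @z [ 564.7 -102.2   72. ]
r2 @z [574.7 -43.5  72. ]
r1 @z [585.9  14.4  72. ]
sq @z [597.7  73.6  72. ]
[[455.6 -76.8  81. ]
 [503.5 -83.8  81. ]
 [518.7   2.1  81. ]
 [470.6  10.8  81. ]] [487.1 -36.9  81. ]
yaw keys -0.1806279403669221
yaw top -0.1852291906664502 178.8564122568672
origin [580.8 -14.4  72. ] home [504.9  55.7] start [ 564.2 -102.9] chan right end [ 467.1 -145.8] tail home [496.6  11.5]
cart in analyser [-87.9 -39.3]
```

```bash
python3 -m crank '{"gripper":[0.5,1,1,1,1,1,1,1,1,1,1,1,1,1,1,1],"delta_pos":[[2,4,0],[4,8.5,0],[6,13,0],[8,17,0],[10,21.5,0],[12,26,0],[14,30,0],[16,34.5,0],[18,39,0],[20,43,0],[21.2,44.9,-2],[21.2,44.9,-4],[21.2,44.9,-7],[21.2,44.9,-7],[21.2,44.9,-7],[21.2,44.9,-7]],"roll":[-0.05,-0.1,-0.15,-0.2,-0.25,-0.3,-0.35,-0.4,-0.45,-0.5,-0.55,-0.6,-0.615,-0.615,-0.615,-0.615]}' 10
python3 - <<'E'
from h import *
s=read_state();print(s["ee_pos"],s["ee_rot"],s["joints"],s["wrist_force"])
f=grab_frame("wrist");pickle.dump(f,open("w1.pkl","wb"));save(f,"w1",sc=1.5)
E
```

```text
time: 2.1
ee_pos: [473.0, -119.5, 145.0]
ee_rot: [0.0, 0.996, -0.092, 0.001]
wrist_force: [-0.3, 0.5, -0.4]
grip_width: 0.4
grasp_force: 0.0
[ 472.98633768 -119.45208289  144.95071753] [ 2.17253747e-04  9.95718683e-01 -9.24316744e-02  8.01582266e-04] [-3.69869230e-01  3.92206162e-01  1.76324363e+00  2.51894783e-05
  9.84481991e-01  1.38604084e+00] [-0.27477058  0.46241675 -0.35088665]
```

View pics/w1.png

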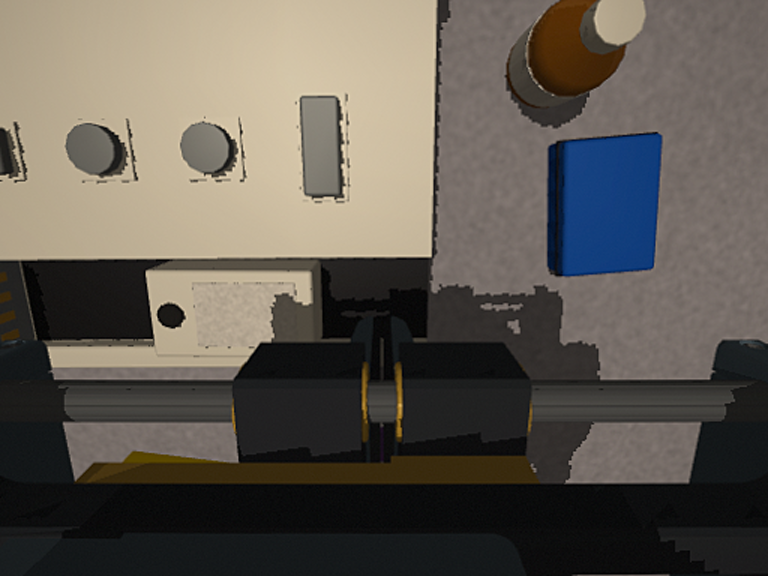

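The wrist view is squarely aligned with the analyser. The bar's top is at (320,146), the round keys at (207,148) and (93,149), the deck's front edge at row 259, its right edge at column 435, and the cartridge's tail top corner at (319,264). I'll cross-check these positions.

Run:
```python
from h import *
f=pickle.load(open("w1.pkl","rb"))
T=lambda x,y:((x+.5)/1.5-.5,(y+.5)/1.5-.5)
q=lambda n,a,z:print(n,atz(f,T(*a),z).round(1))
q("bar",(319,146),72);q("r2",(207,147),72);q("r1",(94,148),72)
q("deckedge R",(434,258),60);q("deckedge L",(20,260),60)
q("tail rear top",(320,263),81);q("head rear top",(148,269),81)
q("lip front inner L",(60,342),57)
```

```text
bar [ 564.5 -103.7   72. ]
r2 [574.8 -46.5  72. ]
r1 [585.4  11.5  72. ]
deckedge R [ 493.2 -154.    60. ]
deckedge L [536.5  82.3  60. ]
tail rear top [505.8 -92.4  81. ]
head rear top [519.6  -1.3  81. ]
lip front inner L [483.4  80.   57. ]
```

```bash
python3 -m crank '{"gripper":[1,1,1,1,1,1,1],"delta_pos":[[0,0,-2],[0,0,-4],[0,0,-6],[0,0,-8],[0,0,-8.9],[0,0,-8.9],[0,0,-8.9]],"roll":[0,0,0,0,0,0,0]}'
python3 -m crank '{"gripper":[1,1,1,1,1,1,1,1,1,1,1,1,1,1,1,1,1,1,1,1],"delta_pos":[[0.07,0.39,0],[0.15,0.79,0],[0.22,1.18,0],[0.29,1.57,0],[0.37,1.97,0],[0.44,2.36,0],[0.52,2.75,0],[0.59,3.15,0],[0.66,3.54,0],[0.74,3.93,0],[0.81,4.33,0],[0.88,4.72,0],[0.96,5.11,0],[1.03,5.5,0],[1.1,5.9,0],[1.18,6.29,0],[1.25,6.68,0],[1.33,7.08,0],[1.4,7.47,0],[1.47,7.86,0]],"roll":[0,0,0,0,0,0,0,0,0,0,0,0,0,0,0,0,0,0,0,0]}'
```

```text
time: 3.02
ee_pos: [472.9, -119.3, 55.6]
ee_rot: [0.0, 0.996, -0.092, 0.001]
wrist_force: [0.1, -0.4, 0.4]
grip_width: 0.4
grasp_force: 0.0
time: 5.52
ee_pos: [487.2, -40.3, 54.9]
ee_rot: [-0.0, 0.996, -0.092, -0.0]
wrist_force: [-0.3, -0.8, -0.4]
grip_width: 0.4
grasp_force: 0.3
```

Run:
```python
from h import *
f=grab_frame("scene");pickle.dump(f,open("s2.pkl","wb"))
g=grab_frame("top");pickle.dump(g,open("t2.pkl","wb"))
a=cv2.resize(g["color"][150:245,200:355],(620,380),interpolation=cv2.INTER_CUBIC)
cv2.imwrite("pics/p2.png",a[:,:,::-1])
```

```text
(no output)
```

View pics/p2.png

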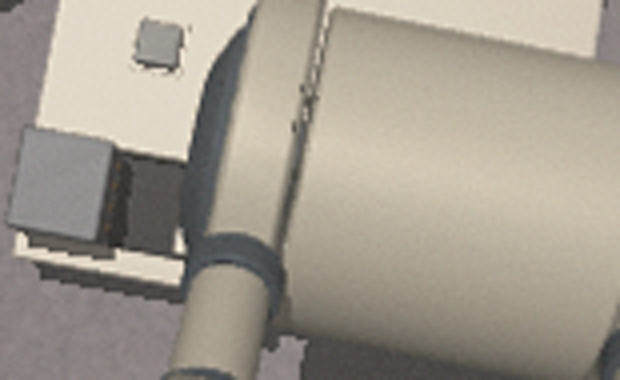

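The top view shows the cartridge's leading corner at about (183,240), right of the reader block at (110,200). It has moved about 53 mm, as expected, and has roughly 39 mm to go.

```bash
python3 -m crank '{"gripper":[1,1,1,1,1,1,1,1,1,1],"delta_pos":[[0.07,0.39,0],[0.15,0.79,0],[0.22,1.18,0],[0.29,1.57,0],[0.37,1.97,0],[0.44,2.36,0],[0.52,2.75,0],[0.57,3.05,0],[0.61,3.24,0],[0.63,3.34,0]],"roll":[0,0,0,0,0,0,0,0,0,0]}' | grep -E "pos|force"
python3 -m crank '{"gripper":[1,1],"delta_pos":[[0.02,0.1,0],[0.02,0.1,0]],"roll":[0,0]}' | grep -E "pos|wrist_force"
python3 -m crank '{"gripper":[1,1],"delta_pos":[[0.02,0.1,0],[0.02,0.1,0]],"roll":[0,0]}' | grep -E "pos|wrist_force"
```

```text
ee_pos: [493.4, -7.1, 54.9]
wrist_force: [-0.5, -1.3, -0.3]
grasp_force: 0.5
ee_pos: [493.6, -6.1, 54.9]
wrist_force: [-0.1, -0.4, -0.7]
ee_pos: [493.8, -5.1, 54.9]
wrist_force: [1.2, -0.0, 0.5]
```

```bash
M='python3 -m crank'
python3 -m crank '{"gripper":[1,1],"delta_pos":[[0.02,0.1,0],[0.02,0.1,0]],"roll":[0,0]}' | grep -E "pos|wrist_force"
python3 -m crank '{"gripper":[1,1],"delta_pos":[[0.02,0.1,0],[0.02,0.1,0]],"roll":[0,0]}' | grep -E "pos|wrist_force"
python3 -m crank '{"gripper":[1,1],"delta_pos":[[0.02,0.1,0],[0.02,0.1,0]],"roll":[0,0]}' | grep -E "pos|wrist_force"
```

```text
ee_pos: [494.0, -4.1, 54.9]
wrist_force: [0.4, -1.0, 0.5]
ee_pos: [494.3, -3.1, 54.9]
wrist_force: [-0.0, 0.2, -0.4]
ee_pos: [494.5, -2.1, 54.9]
wrist_force: [-0.0, -0.8, -1.0]
```

```bash
python3 -m crank '{"gripper":[1,1],"delta_pos":[[0.02,0.1,0],[0.02,0.1,0]],"roll":[0,0]}' | grep -E "pos|wrist_force"
python3 -m crank '{"gripper":[1,1],"delta_pos":[[0.02,0.1,0],[0.02,0.1,0]],"roll":[0,0]}' | grep -E "pos|wrist_force"
python3 - <<'E'
from h import *
f=grab_frame("scene");g=pickle.load(open("scene.pkl","rb"))
a=cv2.resize(f["color"][130:245,190:305],(575,575),interpolation=cv2.INTER_CUBIC)
cv2.imwrite("pics/s3.png",a[:,:,::-1])
E
```

```text
ee_pos: [494.8, -1.2, 54.9]
wrist_force: [0.2, -2.6, -0.2]
ee_pos: [495.1, -1.1, 55.0]
wrist_force: [0.4, -14.1, 1.4]
```

View pics/s3.png

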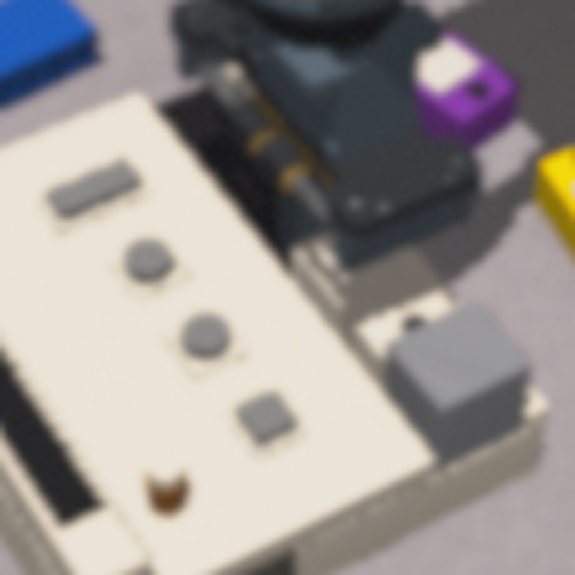

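The scene crop shows the cartridge's head flush against the reader block at (395,345). The force jumped to 14 N with the tool stalled, so it is home. Now I'll back off, rise and go over the key.

```bash
python3 -m crank '{"gripper":[1,1,1,1,1,1,1,1],"delta_pos":[[-0.1,-0.5,0],[-0.28,-1.5,0],[-0.47,-2.5,0],[-0.47,-2.5,2],[-0.47,-2.5,4],[-0.47,-2.5,5.5],[-0.47,-2.5,5.5],[-0.47,-2.5,5.5]],"roll":[0,0,0,0,0,0,0,0]}' | grep -E "time|pos|wrist_force"
python3 -m crank '{"gripper":[1,1,1,1,1,1],"delta_pos":[[2,-2,0],[4,-4.5,0],[6,-6.5,0],[7.4,-7.7,0],[7.4,-7.7,0],[7.4,-7.7,0]],"roll":[0,0,0,0,0,0]}' | grep -E "pos|wrist_force"
python3 - <<'E'
from h import *
f=grab_frame("wrist");pickle.dump(f,open("w4.pkl","wb"));save(f,"w4",sc=1.5)
print(proj(f,np.array([564.4,-103,72]))*1.5)
E
```

```text
time: 9.68
ee_pos: [489.8, -25.3, 109.4]
wrist_force: [0.3, -0.4, 0.2]
ee_pos: [563.1, -101.6, 109.2]
wrist_force: [0.4, 0.4, -0.5]
[383.6326469 324.6789031]
```

View pics/w4.png

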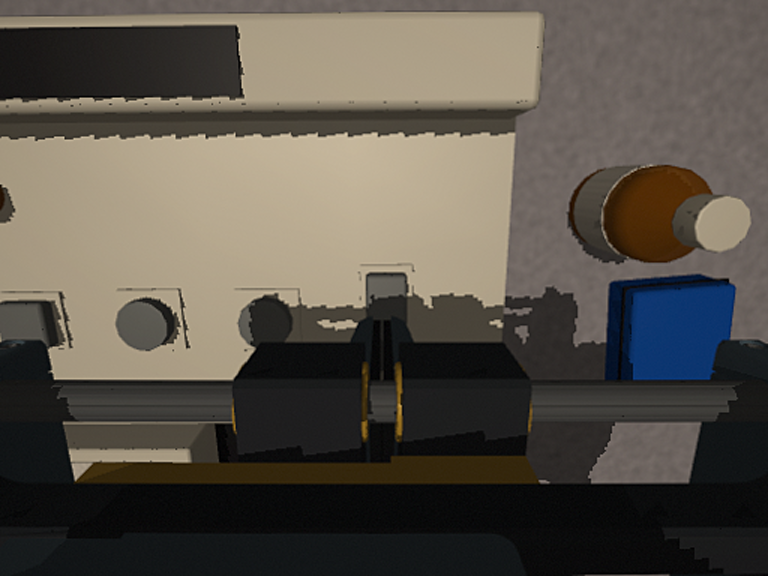

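The wrist view shows the bar top directly ahead of and under the fingertips, centred at column 386 with the fingers at 383, so it is aligned to within about 1–2 mm. Now pressing gently.

```bash
python3 -m crank '{"gripper":[1,1,1,1,1,1],"delta_pos":[[0.1,-0.2,-1],[0.1,-0.2,-2],[0.1,-0.2,-3],[0.1,-0.2,-3.5],[0.1,-0.2,-3.5],[0.1,-0.2,-3.5]],"roll":[0,0,0,0,0,0]}' | grep -E "pos|wrist_force"
python3 -m crank '{"gripper":[1,1,1,1],"delta_pos":[[0,0,-0.15],[0,0,-0.3],[0,0,-0.4],[0,0,-0.4]],"roll":[0,0,0,0]}' | grep -E "pos|wrist_force"
python3 -m crank '{"gripper":[1,1,1],"delta_pos":[[0,0,-0.1],[0,0,-0.2],[0,0,-0.2]],"roll":[0,0,0]}' | grep -E "pos|wrist_force"
```

```text
ee_pos: [565.3, -104.2, 75.1]
wrist_force: [-0.4, -0.3, -0.1]
ee_pos: [565.3, -104.2, 71.0]
wrist_force: [-0.1, -0.7, 2.4]
ee_pos: [565.3, -104.2, 68.9]
wrist_force: [1.3, 0.8, 3.5]
```

```bash
python3 -m crank '{"gripper":[1,1,1],"delta_pos":[[0,0,-0.1],[0,0,-0.2],[0,0,-0.2]],"roll":[0,0,0]}' | grep -E "pos|wrist_force"
python3 -m crank '{"gripper":[1,1,1],"delta_pos":[[0,0,-0.05],[0,0,-0.1],[0,0,-0.1]],"roll":[0,0,0]}' | grep -E "pos|wrist_force"
```

```text
ee_pos: [565.2, -104.2, 66.9]
wrist_force: [1.4, 0.1, 4.4]
ee_pos: [565.2, -104.2, 66.2]
wrist_force: [-0.1, -0.1, 9.5]
```

The key has bottomed: 9.5 N and stalled at about 6 mm of travel. Releasing and clearing away now.

```bash
python3 -m crank '{"gripper":[1,1,1,1,1,1,1,1,1,1,1,1,1],"delta_pos":[[0,0,0.2],[0,0,0.6],[0,0,2],[0,0,5],[0,0,9],[0,0,12],[0,-4,14],[-2,-9,14],[-4,-14,14],[-6,-19,14],[-8,-24,14],[-8,-24,14],[-8,-24,14]],"roll":[0,0,0,0,0,0,0,0,0,0,0,0,0]}'
python3 - <<'E'
from h import *
g=grab_frame("top")
a=cv2.resize(g["color"][90:250,170:410],None,fx=3.3,fy=3.3,interpolation=cv2.INTER_CUBIC)
cv2.imwrite("pics/t5.png",a[:,:,::-1])
E
```

```text
time: 14.48
ee_pos: [484.9, -343.8, 206.2]
ee_rot: [-0.0, 0.996, -0.093, -0.0]
wrist_force: [0.1, 0.2, 0.8]
grip_width: 0.1
grasp_force: 0.0
```

View pics/t5.png

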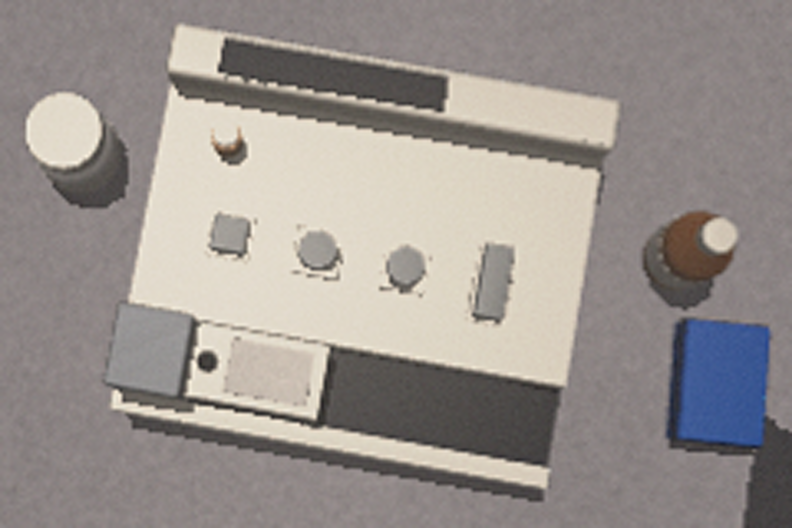

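The top view shows the cartridge against the reader block at (192,360). The start key is back up at (494,282), and the vial, jar, bottle, slide box and other keys are undisturbed. Handing in.

```bash
python3 -c "
from plant import job_done
print(job_done())"
```

```text
the job is handed in; nothing more can be done
None
```

The cartridge is fully home against the reader block, the start key was pressed all the way down and came back up, nothing else was disturbed, and the job is handed in at about 14.5 s (limit 48 s).

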